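Reset the docked scanner through its base station

ROBOT

A 6-joint arm with a two-finger parallel gripper is mounted at the origin on a cart in front of the work surface, level with it; the furniture and walls round the work are solid. World frame = base frame: x ahead of the robot, y to its left, z up, the work surface at z = 0. Lengths are in m, angles in rad, forces in N, time in s.
With the tool pointing down it reaches from about 0.375 to 0.9 m from the base axis. Payload 3.1 kg.
Tool frame: the origin (TCP) lies between the finger pads; the fingertips stand 25 mm ahead of it and the grasp point (between the pads) lies 6 mm ahead of it; z points along the fingers, y is the line along which they close (so a half turn about z gives the same grasp; the last joint's range is limited). The gripper opens to 85 mm and grips with 20 to 120 N. Pads are 22 mm wide; open, the fingers measure 114 mm over their backs; the gripper's body (76 mm by 85 mm) begins 54 mm behind the grasp point. The pads swing forward as they close: fully open they stand 13 mm farther back than shut.
Start: joints at [0.955, 0.527, 1.433, -0, 1.181, -0.178], TCP at [0.265, 0.566, 0.256] pointing down, gripper open.
Joint ranges: [-3.08, 3.08], [-0.75, 2.2], [0.22, 2.44], [-1.43, 4.57], [0, 2.65], [-2.85, 2.85]. Speed limits (rad/s): [2.79, 2.79, 3.14, 3.14, 3.14, 3.14].

INTERFACE

Orientations are given as a unit quaternion [w, x, y, z].
In Python, from workcell import arm, eyes, finder gives the robot as it stands.
- The arm moves only by the tool move_arm, never from a script. Its arguments are lists of equal length, an entry for each row: "offset": the shift along the tool's x, y, z in cm, a list of three; "delta_rot": the turn, a rotation vector about the tool's x, y, z in degrees, a list of three; "grip": the finger opening in cm, from 0 to 8.54. A call has 1 to 12 rows; each row is the pose to reach, as a shift and turn from the pose commanded when the call began, along the tool's axes at that moment; what a row does not reach only later rows make up. A row lasts 1/12 s, in which the tool goes at most 41.7 mm and 7.16 degrees, less where a joint would pass 70% of its speed; a pose out of reach is approached as far as the arm can. A call with a gripper value outside its range is refused whole. The fingers move at their own pace and stop on an object; "grip_force" is the grip in N (left out, the last holds). Time passes only in rows, so rows that repeat a pose let the fingers close. It gives the time, the measured TCP pose, the force, the opening and the grip force at its end, in the units of the state.
- arm.state(): the state, without advancing time (a new reading comes with each control period).
- eyes.capture(name): name is "side" or "top" or "wrist"; returns a dict with "image" (480x640x3 uint8, red, green, blue), "depth" (480x640 float32, m along the optical axis (not along the pixel's ray), 0 where there is no reading), "fx", "fy", "cx", "cy" (pixels), "R" (3x3) and "t" (3): a world point X has camera coordinates R X + t. Camera axes: x right, y down, z forward; pixel columns grow to the right and rows downward; lengths in m; the calibration is good to about 2 mm. A picture is of the moment at which its call begins.
- arm.sign_off(): hands the job in; it is judged then, once.
Trained networks look in a picture, given as the dict that the camera call returned (one of the last four; its "shot" number tells which), for a name from the list of things; names that differ only in an ending like _2 or _b are one class to them, and where a whole thing is asked for, a point or a joint stands for the part that bears it (a point fixed in the world has none). Each returns a list of dicts, best first, with "confidence" (0 to 1); they miss things now and then, are a little off and sometimes report something else, mostly with a low value. They report only what shows in the picture. A call takes as long as a camera call. They do not tell look-alikes from the thing itself.
- finder.boxes_of(target, picture): "rect" ([left, top, right, bottom] in pixels, round what is visible of it).
- finder.regions_of(target, picture): "mask" (480x640 bool, what is visible of it) and "rect" ([left, top, right, bottom] in pixels, round what is visible of it).
The state is a dict: "time": time; "joints": joint angles; "joint_velocities": joint speeds; "tau": joint torques, N m; "tcp_pos": TCP position; "eef_rot": TCP orientation; "ft_force": force on the tool from outside, world axes, zero at the start; "torque": the same for the moment, N m; "finger_gap": finger opening in m; "grip_force": force on a finger pad.
Only numpy, scipy, OpenCV 4.12 (cv2) and the standard library are available. Lean on these libraries where they do the work, as an engineer would, in place of code of your own. Each camera call takes 0.05 s, during which the arm holds its last target. There are 200 camera calls.

TASK

The hand scanner that lies upside down in its dock has to be reset. Take its upright grip between the fingers, squeeze the trigger fully against its spring and let it spring right back; then draw the reset pin out of its stand, put it down through the round hole in the top of the base station and press the recessed button under it fully down. Finish holding: the program ends with the gripper still gripping the pin and the pin keeping the button down; do not press the button in the long slot, and leave the loupe, the moulded part and the vee block where they are.

Things in the scene. Friction and masses are not known exactly. Their poses are not given: they have to be found in the camera images.
- scanner_dock: Fixed dock with a grey pistol-shaped scanner upside down in it. Origin: centre of the 140 x 92 mm base plate's underside, on the bench; x from the scanner's window end to its rear, z up. Head: x -62 to 66, y -32 to 32 mm, top 64 mm above the bench (two hinge lugs at y +-14 mm reach 84 mm). The grip stands up from it, the trigger in front (-x) of the grip. Place and yaw vary.
- scanner_grip: The fixed upright pistol grip of the scanner: 28 mm thick along x (x 16 to 44 mm in the dock's frame), 34 mm wide along y, its top 145 mm above the bench. This body's origin and axes are those of scanner_dock.
- trigger (a joint): Trigger angle, rad: 0 released, 0.26 fully squeezed (stop). A flat blade 8 mm thick, 20 wide, 54 long, standing up from a hinge at its lower end (axis along the dock's y), leaning 0.12 rad away from the grip when released; squeezing turns its upper end towards the grip (+x). Return spring: 2 N at first, 8 N at full squeeze, 40 mm above the hinge.
- squeeze_point (a point): Point fixed on the dock, 22 mm along its x and 120 mm above the bench: midway between the trigger's outer face and the back of the grip when fully squeezed (44 mm apart there, 55 mm when released). Fingers closing along the dock's x from above, centred here, squeeze the trigger. Axes as the dock's.
- trigger_hinge (a point): Hinge of the trigger, fixed on the dock, 80 mm above the bench; axes as the dock's.
- base_station: Fixed dark box 70 (x) x 110 (y) x 50 (z) mm; origin: centre of its underside, on the bench. Its flat top has two openings 36 mm deep: a round hole 14 mm across at y = -26 mm and a slot 12 (x) x 30 (y) mm at y = +26 mm, each with a sprung button 20 mm down. Place and yaw vary.
- round_hole (a point): Centre of the mouth of the round hole, in the top face of the base station (50 mm above the bench), z up. The button's top lies 20 mm below it.
- reset_button_top (a point): Centre of the top of the button in the round hole, 11 mm across; moves down with the button. 30 mm above the bench when not pressed, 24 mm when fully down.
- reset_button (a joint): Travel of the button in the round hole, m: 0 up, 0.006 fully down (stop). Spring: 1.5 N at first, 5 N fully down; it comes up when released.
- slot_button (a joint): Travel of the button in the long slot, m: 0 up, 0.006 fully down. Not to be pressed.
- pin_stand: Fixed metal block 56 x 56 x 65 mm with a 9 mm hole down its middle, on a 70 mm square foot 8 mm high; origin: centre of the underside, on the bench. The reset pin stands in the hole. Place and yaw vary.
- reset_pin: Loose blunt pin, 124 mm long, 35 to 70 g: shank 6 mm thick, 60 mm long, below a ringed round handle 16 mm thick, 64 mm long. Origin: tip of the shank; z along the pin to the handle (up). In the stand it is upright, the handle's lower shoulder on the block: tip 5 mm, handle 65 to 129 mm above the bench. Lift it 62 mm to clear the stand.
- moulded_part: Bystander: small white moulded part, 24 mm across, 27 mm high, origin under its centre.
- loupe: Bystander: black loupe, 40 mm across, 44 mm high, origin under its centre.
- v_block: Bystander: grey vee block 45 x 40 x 34 mm, origin under its centre.
There are look-alikes about, which are no part of the job. Of the things that look like the pin_stand, the larger one is meant.

How it is judged:
By the outcome, as a careful person would: the job done as asked, in the order asked, and still so for the second after the job is handed in, while the arm keeps its last pose, push and grip.
It also fails if it takes over 51 s, if anything falls off the work surface, if the arm or the gripper's body presses on something with over 40 N, if the wrist force passes 120 N, or if a joint passes its speed limit or range.

## Working session

There is one attempt and no reset: what is moved stays moved. The work goes in short steps, Python scripts to look and compute and a tool call to move; the robot and the scene stay as the last step left them, time stands still between calls to the robot, and variables do not carry over. Pictures are saved under pics/ and viewed, at most 10 in all, crops included, and the job is handed in when it is done.

Besides the shell and the picture viewer there is one more tool, called after ">>>" by a JSON object that holds its "api" and its "payload". move_arm: Moves the arm, as the interface text tells. Its arguments: {"type":"object","properties":{"offset":{"type":"array","items":{"type":"array","items":{"type":"number"}}},"delta_rot":{"type":"array","items":{"type":"array","items":{"type":"number"}}},"grip":{"type":"array","items":{"type":"number"}},"grip_force":{"type":"number"}},"required":["offset","delta_rot","grip"]}

```bash
mkdir -p pics; ls
cat > h.py <<'E'
import numpy as np, cv2
from workcell import arm, eyes, finder
from scipy.spatial.transform import Rotation as Ro
def pts(p,mask=None):
    d=p["depth"]; v,u=np.nonzero((d>0) if mask is None else (mask&(d>0)))
    z=d[v,u]; c=np.c_[(u-p["cx"])/p["fx"]*z,(v-p["cy"])/p["fy"]*z,z]
    return (c-p["t"])@np.asarray(p["R"]), u, v
def proj(p,X):
    c=np.asarray(p["R"])@np.asarray(X)+p["t"]; return c[0]/c[2]*p["fx"]+p["cx"],c[1]/c[2]*p["fy"]+p["cy"]
def save(p,n,box=None,s=1):
    im=cv2.cvtColor(p["image"],cv2.COLOR_RGB2BGR)
    if box: im=im[box[1]:box[3],box[0]:box[2]]
    cv2.imwrite("pics/"+n,cv2.resize(im,None,fx=s,fy=s,interpolation=cv2.INTER_CUBIC))
E
python3 - <<'E'
from h import *
s=arm.state(); print(s)
for n in("top","side"):
    p=eyes.capture(n); save(p,n+".png")
    np.savez(""+n+".npz",**{k:v for k,v in p.items()})
    print(n,"campos",-np.asarray(p["R"]).T@p["t"],p["fx"])
    for t in("scanner_dock","trigger","base_station","pin_stand","reset_pin","loupe","moulded_part","v_block"):
        for r in finder.regions_of(t,p):
            P,u,v=pts(p,r["mask"])
            if len(P): print(t,round(r["confidence"],2),np.round(r["rect"]),np.round(np.median(P,0),3),np.round(P.max(0),3),np.round(P.min(0),3))
E
```

```text
pics
{'time': 0.0, 'joints': array([ 9.54541095e-01,  5.28510199e-01,  1.43390608e+00,  1.13445728e-05,
        1.18141825e+00, -1.78510267e-01]), 'joint_velocities': array([-1.47569758e-03,  6.85072295e-04,  9.25645919e-04,  6.30784977e-04,
        1.12999802e-05,  4.83090309e-04]), 'tau': array([-6.24264776e-04, -4.42350125e+01, -1.78021860e+01, -9.92703008e-05,
        8.28812539e-03,  1.87333984e-05]), 'tcp_pos': array([0.26451945, 0.56552425, 0.25530532]), 'eef_rot': array([-4.38647225e-04,  2.17131114e-01,  9.76141805e-01, -1.03156253e-03]), 'ft_force': array([0.06330008, 0.43333867, 0.03792064]), 'torque': array([ 0.02993731, -0.01893886,  0.0634312 ]), 'grip_force': 0.0, 'finger_gap': 0.08541551459496827}
top campos [ 0.37221046 -0.07403303  1.83734163] 559.5002816249597
scanner_dock 0.68 [258. 251. 288. 296.] [0.457 0.096 0.061] [0.531 0.154 0.157] [ 0.391  0.057 -0.008]
base_station 0.75 [259. 253. 272. 266.] [0.489 0.102 0.143] [0.502 0.133 0.157] [0.476 0.088 0.058]
base_station 0.57 [318. 244. 356. 282.] [ 0.483 -0.107  0.05 ] [ 0.545 -0.044  0.064] [ 0.426 -0.173 -0.008
[... 1216 characters left out ...]
and 0.3 [277. 212. 280. 230.] [0.453 0.096 0.108] [0.51  0.452 0.136] [ 0.448  0.086 -0.001]
loupe 0.61 [331. 326. 347. 354.] [ 0.494 -0.457  0.032] [ 0.534 -0.354  0.046] [ 0.476 -0.469 -0.002]
loupe 0.16 [285. 205. 297. 235.] [0.489 0.091 0.105] [0.566 0.459 0.147] [ 0.475  0.077 -0.002]
moulded_part 0.54 [374. 302. 386. 315.] [ 0.631 -0.314  0.014] [ 0.65  -0.271  0.027] [ 0.619 -0.322 -0.002]
moulded_part 0.5 [330. 325. 349. 354.] [ 0.493 -0.457  0.031] [ 0.534 -0.351  0.046] [ 0.476 -0.469 -0.002]
v_block 0.65 [241. 215. 254. 230.] [0.392 0.354 0.02 ] [0.424 0.407 0.037] [ 0.366  0.329 -0.005]
v_block 0.32 [286. 208. 296. 237.] [0.488 0.09  0.108] [0.563 0.423 0.147] [0.475 0.077 0.021]
```

Run:
```python
from h import *
T=dict(np.load("top.npz")); S=dict(np.load("side.npz"))
save(T,"a.png",(170,200,490,310),2.5)
a=cv2.cvtColor(T["image"],cv2.COLOR_RGB2BGR); b=cv2.cvtColor(S["image"],cv2.COLOR_RGB2BGR)
f=lambda im,x,y,w,h:cv2.resize(im[y:y+h,x:x+w],(400,300),interpolation=cv2.INTER_CUBIC)
cv2.imwrite("pics/b.png",np.vstack([np.hstack([f(a,245,240,60,45+15),f(a,310,235,56,42+14)]),np.hstack([f(b,240,195,100,75),f(b,300,280,100,75)])]))
```

```text
(no output)
```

View pics/a.png

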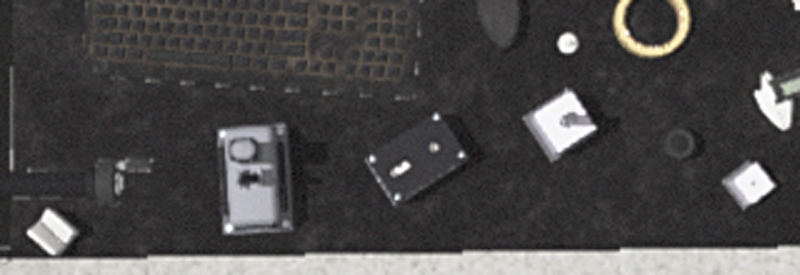

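View pics/b.png

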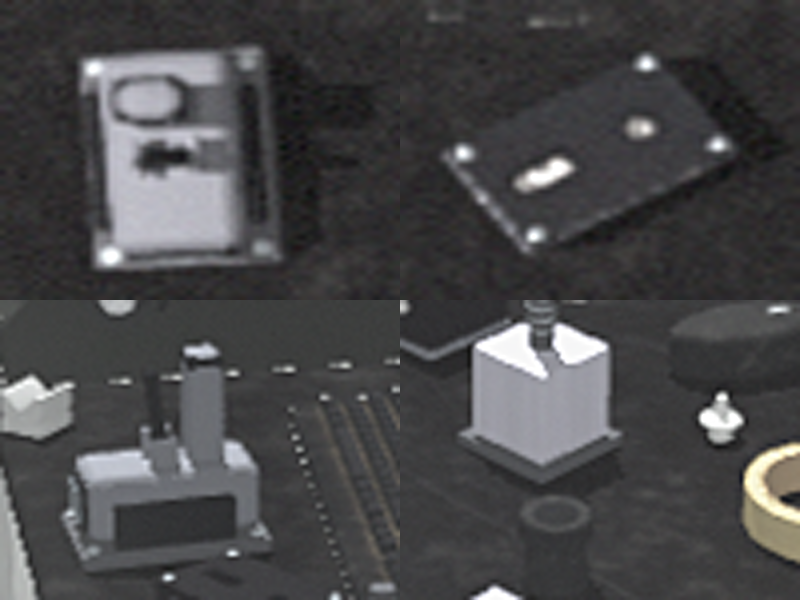

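```bash
cat >> h.py <<'E'
def rect(P,lo,hi,xy,r):
    m=(P[:,2]>lo)&(P[:,2]<hi)&(np.hypot(P[:,0]-xy[0],P[:,1]-xy[1])<r); Q=P[m]
    c,wh,a=cv2.minAreaRect((Q[:,:2]*1000).astype(np.float32))
    return len(Q),np.round(c,1),np.round(wh,1),round(a,1),np.round(np.median(Q,0)*1000,1)
E
python3 - <<'E'
from h import *
for n in("top","side"):
    p=dict(np.load(n+".npz")); P,u,v=pts(p)
    print(n)
    print("head",rect(P,.058,.07,(.46,.095),.09))
    print("dockplate+",rect(P,.006,.07,(.46,.095),.09))
    print("grip",rect(P,.138,.15,(.49,.095),.04))
    print("trig",rect(P,.115,.137,(.455,.095),.03))
    print("base",rect(P,.044,.056,(.485,-.11),.075))
    print("stand",rect(P,.058,.069,(.52,-.29),.06))
    print("pin",rect(P,.12,.135,(.52,-.29),.06))
    for X in((.4,.2),(.5,-.2),(.45,-.4)): 
        m=np.hypot(P[:,0]-X[0],P[:,1]-X[1])<.02; print("bench z",np.median(P[m,2]) if m.any() else None)
# holes by brightness in top
p=dict(np.load("top.npz")); P,u,v=pts(p); g=cv2.cvtColor(p["image"],cv2.COLOR_RGB2GRAY)
for (x0,y0,w,h) in((310,235,56,56),):
    m=g[y0:y0+h,x0:x0+w]>110; n,l,s,c=cv2.connectedComponentsWithStats(m.astype(np.uint8))
    for i in range(1,n):
        if s[i,4]>2:
            uu,vv=c[i]+[x0,y0]; R=np.asarray(p["R"]); o=-R.T@p["t"]; d=R.T@np.array([(uu-p["cx"])/p["fx"],(vv-p["cy"])/p["fy"],1])
            print(s[i,4],uu,vv,[np.round((o+d*(z-o[2])/d[2])*1000,1)[:2] for z in(.05,.03)])
E
```

```text
top
head (469, array([460.8, 103.3]), array([128.5,  64.1]), 2.3, array([447.2, 100.9,  63.9]))
dockplate+ (1115, array([457.3,  95.4]), array([171. , 172.5]), 85.1, array([450.4,  91.5,  52.8]))
grip (84, array([479.1, 103.2]), array([50.7, 32.8]), 11.7, array([489.5, 105. , 143.7]))
trig (21, array([464.5, 102.8]), array([28.4, 21.3]), 1.6, array([454.1, 103.2, 130.7]))
base (567, array([ 483.3, -107. ]), array([ 71.4, 109.8]), 31.7, array([ 485. , -109.2,   50.7]))
stand (230, array([ 525.1, -294.7]), array([55.5, 56.6]), 31.4, array([ 523.4, -293.1,   64.3]))
pin (22, array([ 525. , -293.4]), array([13.1, 14.3]), 44.6, array([ 523.9, -293.6,  130.1]))
bench z 0.0005173446239267357
bench z 0.0006883800366119389
bench z 0.0012366525357073855
side
head (297, array([460.3,  97.6]), array([124.1,  62. ]), 2.0, array([450.6,  87. ,  63. ]))
dockplate+ (1228, array([459.2,  99.1]), array([140.2,  99.8]), 3.2, array([452.5,  70.9,  41. ]))
grip (51, array([488.3,  96.4]), array([25.7, 39.2]), 1.2, array([487.9,  95.4, 142.7]))
trig (51, array([465. ,  98.9]), array([24.8, 38.1]), 78.8, a
[... 252 characters left out ...]
.2]), array([14.2, 14.2]), 71.4, array([ 523. , -300.5,  126.7]))
bench z -0.7501542321955545
bench z 2.1073250412938405e-05
bench z 0.0003800209108187386
7 344.0 246.28571428571428 [array([ 536.1, -132.6]), array([ 537.9, -133.3])]
13 343.38461538461536 258.38461538461536 [array([ 497.2, -129.9]), array([ 498.6, -130.5])]
7 354.0 261.2857142857143 [array([ 487.4, -163.7]), array([ 488.7, -164.7])]
9 317.8888888888889 263.44444444444446 [array([482.4, -48.1]), array([483.6, -47.8])]
31 329.6774193548387 266.9677419354839 [array([470.5, -85.6]), array([471.6, -85.7])]
4 321.0 271.25 [array([457.2, -57.6]), array([458.2, -57.4])]
8 328.125 278.625 [array([433.3, -80. ]), array([434. , -80.1])]
```

View pics/top.png

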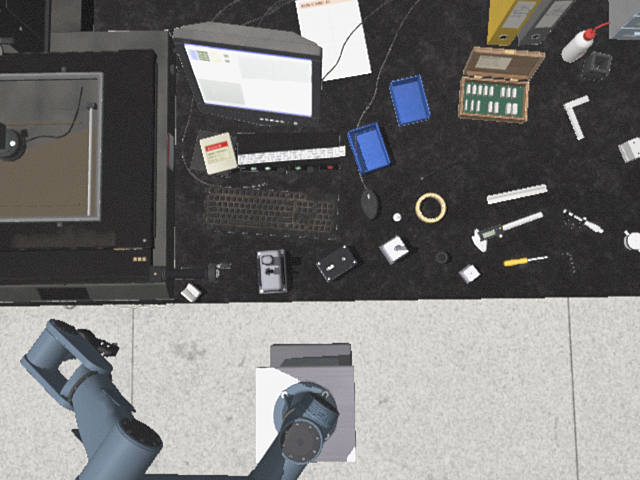

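View pics/side.png

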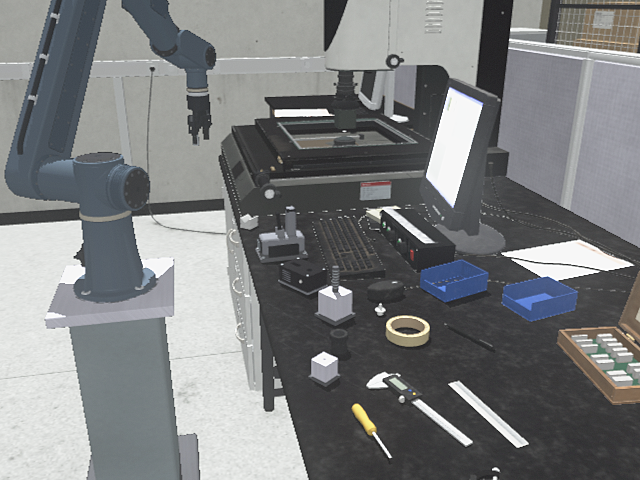

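Run:
```python
from h import *
p=dict(np.load("top.npz")); P,u,v=pts(p)
m=P[:,2]>.17
# tall things in region
H,xe,ye=np.histogram2d(P[m,0],P[m,1],bins=[np.arange(-.1,.9,.1),np.arange(-.8,.9,.1)])
M=np.zeros_like(H)
for q in P[m]:
    i=int((q[0]+.1)//.1); j=int((q[1]+.8)//.1)
    if 0<=i<M.shape[0] and 0<=j<M.shape[1]: M[i,j]=max(M[i,j],q[2])
print("rows x from -.1; cols y from -.8"); print(np.round(M,2))
```

```text
rows x from -.1; cols y from -.8
[[0.   0.   0.   0.   0.   0.   0.   0.36 0.35 0.41 0.63 0.62 0.   0.
  0.   0.  ]
 [0.   0.   0.   0.   0.   0.   0.27 0.35 0.36 0.   0.84 0.84 0.73 0.
  0.   0.  ]
 [0.   0.   0.   0.   0.   0.   0.   0.33 0.   0.   0.84 0.83 0.73 0.62
  0.   0.  ]
 [0.   0.   0.   0.   0.   0.   0.   0.   0.   0.   0.   0.65 0.65 0.6
  0.57 0.  ]
 [0.   0.   0.   0.   0.   0.   0.   0.   0.   0.   0.   0.   0.   0.58
  0.29 0.  ]
 [0.   0.   0.   0.   0.   0.   0.   0.   0.   0.   0.18 0.   0.18 0.
  0.   0.  ]
 [0.   0.   0.   0.   0.   0.   0.   0.   0.   0.   0.   0.   0.22 0.22
  0.21 0.21]
 [0.   0.   0.   0.   0.   0.   0.   0.   0.   0.   0.   0.   0.22 0.22
  0.21 0.21]
 [0.   0.   0.   0.   0.   0.   0.   0.   0.   0.   0.   0.   0.22 0.22
  0.2  0.  ]]
```

>>> {"api": "move_arm", "payload": {"offset": [[0, 0, -4.5], [-39.3, -32.9, -4.5], [-39.3, -32.9, -4.5], [-39.3, -32.9, -4.5], [-39.3, -32.9, -4.5], [-39.3, -32.9, -4.5], [-39.3, -32.9, -4.5], [-39.3, -32.9, -4.5], [-39.3, -32.9, -4.5], [-39.3, -32.9, -4.5], [-39.3, -32.9, -4.5], [-39.3, -32.9, -4.5]], "delta_rot": [[0, 0, 0], [0, 0, 62.7], [0, 0, 62.7], [0, 0, 62.7], [0, 0, 62.7], [0, 0, 62.7], [0, 0, 62.7], [0, 0, 62.7], [0, 0, 62.7], [0, 0, 62.7], [0, 0, 62.7], [0, 0, 62.7]], "grip": [8.5, 8.5, 8.5, 8.5, 8.5, 8.5, 8.5, 8.5, 8.5, 8.5, 8.5, 8.5], "grip_force": 40}}

```text
time: 1.9
tcp_pos: [0.459, 0.1487, 0.3013]
eef_rot: [0.0, 0.693, 0.721, 0.0]
ft_force: [1.3, 0.8, 0.4]
finger_gap: 0.0851
grip_force: 0.0
```

>>> {"api": "move_arm", "payload": {"offset": [[-4.8, 2.0, 0], [-4.8, 2.0, 0], [-4.8, 2.0, 0], [-4.8, 2.0, 0]], "delta_rot": [[0, 0, 0], [0, 0, 0], [0, 0, 0], [0, 0, 0]], "grip": [8.5, 8.5, 8.5, 8.5]}}

```text
time: 2.23
tcp_pos: [0.4801, 0.1033, 0.3008]
eef_rot: [-0.001, 0.694, 0.72, -0.0]
ft_force: [-0.2, -0.3, 0.1]
finger_gap: 0.0851
grip_force: 0.0
```

Run:
```python
from h import *
s=arm.state(); print(s["tcp_pos"],s["eef_rot"],s["ft_force"])
p=eyes.capture("wrist"); save(p,"w1.png"); np.savez("w1.npz",**p)
print("campos",-np.asarray(p["R"]).T@p["t"])
P,u,v=pts(p)
print(P.min(0),P.max(0))
for a in(("head",.058,.07,(.46,.1),.085),("grip",.140,.15,(.49,.1),.028),("trig",.115,.137,(.455,.1),.02),("base",.044,.056,(.485,-.11),.075)):
    try: print(a[0],rect(P,*a[1:]))
    except Exception as e: print(a[0],"-")
```

```text
[0.48009066 0.1032572  0.30083949] [-5.85153647e-04  6.94005191e-01  7.19969757e-01 -3.62735807e-05] [-0.19391162 -0.334374    0.0785278 ]
campos [0.47779493 0.17696288 0.41756073]
[-0.39962163 -1.09277506 -0.76402185] [0.80977109 0.44706268 0.36611879]
head (6382, array([463.1, 104.2]), array([124. ,  60.4]), 3.3, array([445.5, 111.6,  62.4]))
grip (1636, array([490.8, 105.7]), array([25.9, 32.1]), 3.5, array([490.8, 106.4, 142.8]))
trig (398, array([453.8, 103.7]), array([ 9.8, 19.5]), 1.4, array([454.3, 105. , 131. ]))
base (5832, array([ 484.5, -107.2]), array([ 70.9, 111.7]), 32.1, array([ 484.7, -104.8,   48.4]))
```

View pics/w1.png

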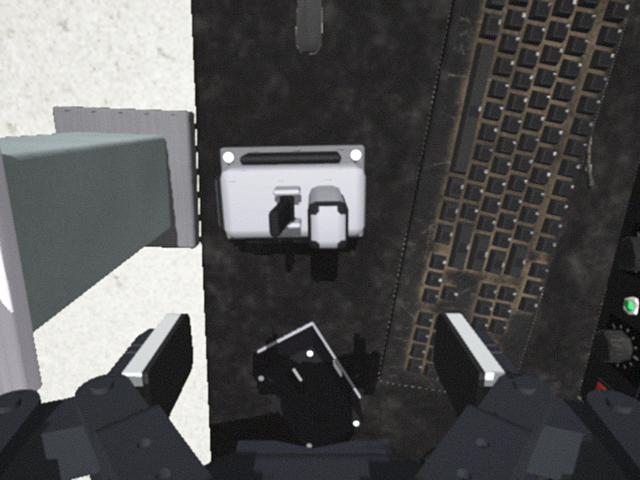

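>>> {"api": "move_arm", "payload": {"offset": [[0.1, 0.2, 4], [0.1, 0.2, 8], [0.1, 0.2, 12], [0.1, 0.2, 15], [0.1, 0.2, 17.4], [0.1, 0.2, 17.4], [0.1, 0.2, 17.4]], "delta_rot": [[0, 0, 0], [0, 0, 0], [0, 0, 0], [0, 0, 0], [0, 0, 0], [0, 0, 0], [0, 0, 0]], "grip": [8.5, 8.5, 8.5, 8.5, 8.5, 8.5, 8.5]}}

```text
time: 2.87
tcp_pos: [0.4809, 0.1061, 0.1263]
eef_rot: [-0.001, 0.692, 0.722, -0.001]
ft_force: [0.7, 0.1, 0.7]
finger_gap: 0.0849
grip_force: 0.0
```

>>> {"api": "move_arm", "payload": {"offset": [[0, 0, 0], [0, 0, 0], [0, 0, 0], [0, 0, 0], [0, 0, 0], [0, 0, 0], [0, 0, 0], [0, 0, 0], [0, 0, 0], [0, 0, 0]], "delta_rot": [[0, 0, 0], [0, 0, 0], [0, 0, 0], [0, 0, 0], [0, 0, 0], [0, 0, 0], [0, 0, 0], [0, 0, 0], [0, 0, 0], [0, 0, 0]], "grip": [4.0, 4.0, 4.0, 4.0, 4.0, 4.0, 4.0, 4.0, 4.0, 4.0], "grip_force": 40}}

```text
time: 3.7
tcp_pos: [0.4818, 0.1049, 0.129]
eef_rot: [-0.0, 0.693, 0.721, -0.0]
ft_force: [-1.4, 2.5, 9.8]
finger_gap: 0.0448
grip_force: 41.7
```

>>> {"api": "move_arm", "payload": {"offset": [[0, 0, 0], [0, 0, 0], [0, 0, 0], [0, 0, 0]], "delta_rot": [[0, 0, 0], [0, 0, 0], [0, 0, 0], [0, 0, 0]], "grip": [3.5, 3.5, 3.5, 3.5], "grip_force": 70}}

```text
time: 4.03
tcp_pos: [0.4822, 0.105, 0.1293]
eef_rot: [-0.0, 0.693, 0.721, -0.0]
ft_force: [1.4, 2.7, 9.7]
finger_gap: 0.0434
grip_force: 74.8
```

Run:
```python
from h import *
s=arm.state(); print(s["tcp_pos"],s["finger_gap"],s["grip_force"],s["ft_force"])
p=eyes.capture("side"); a=proj(p,(.48,.1,.11)); x,y=int(a[0]),int(a[1]); save(p,"sq.png",(x-40,y-30,x+40,y+30),8)
p=eyes.capture("wrist"); P,u,v=pts(p); print("trig",rect(P,.12,.137,(.465,.104),.022))
```

```text
[0.48221449 0.10495862 0.12927078] 0.043352238932707995 74.84375677770004 [1.41284544 2.68525612 9.66200042]
trig (3395, array([465.7, 105.2]), array([34.7, 24.7]), 10.8, array([463.4, 110.8, 130.5]))
```

View pics/sq.png

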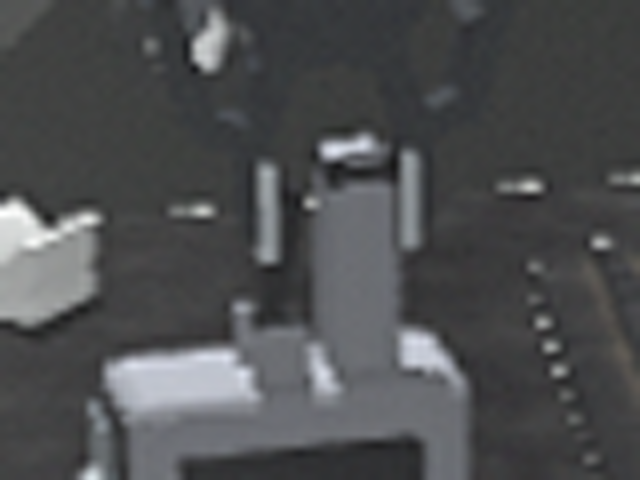

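>>> {"api": "move_arm", "payload": {"offset": [[0, 0, 0], [0, 0, 0], [0, 0, 0], [0, 0, 0], [0, 0, 0], [0, 0, 0], [0, 0, 0], [0, 0, 0]], "delta_rot": [[0, 0, 0], [0, 0, 0], [0, 0, 0], [0, 0, 0], [0, 0, 0], [0, 0, 0], [0, 0, 0], [0, 0, 0]], "grip": [8.5, 8.5, 8.5, 8.5, 8.5, 8.5, 8.5, 8.5]}}

```text
time: 4.8
tcp_pos: [0.4826, 0.1044, 0.127]
eef_rot: [0.0, 0.693, 0.721, 0.0]
ft_force: [-0.1, -0.5, 0.4]
finger_gap: 0.0855
grip_force: 0.0
```

>>> {"api": "move_arm", "payload": {"offset": [[0, 0, -4], [0, 0, -8], [0, 0, -11], [0, 0, -11]], "delta_rot": [[0, 0, 0], [0, 0, 0], [0, 0, 0], [0, 0, 0]], "grip": [8.5, 8.5, 8.5, 8.5]}}

```text
time: 5.13
tcp_pos: [0.4862, 0.1046, 0.2425]
eef_rot: [0.005, 0.693, 0.721, 0.004]
ft_force: [0.9, 0.0, -0.2]
finger_gap: 0.0848
grip_force: 0.0
```

Run:
```python
from h import *
s=arm.state(); print(s["tcp_pos"],s["eef_rot"],s["finger_gap"],s["ft_force"],s["joints"])
p=eyes.capture("wrist"); P,u,v=pts(p); print("trig",rect(P,.115,.137,(.455,.1),.02))
p=eyes.capture("top"); P,u,v=pts(p); print("trig top",rect(P,.115,.137,(.455,.1),.02))
```

```text
[0.48620033 0.10458629 0.24247686] [0.00465702 0.6931983  0.72071848 0.00439221] 0.08478617633126072 [ 0.86842898  0.01800706 -0.1531924 ] [-1.32353472e-02  3.71772497e-01  1.77067103e+00  5.28315600e-05
  9.86346098e-01 -5.21868835e-02]
trig (631, array([453.9, 103.4]), array([ 9.9, 19.8]), 1.1, array([454.7, 105.2, 130.8]))
trig top (0, array([0., 0.]), array([0., 0.]), 0.0, array([nan, nan, nan]))
  return _methods._mean(a, axis=axis, dtype=dtype,
  ret = um.true_divide(
```

>>> {"api": "move_arm", "payload": {"offset": [[-40.2, 2.7, 0], [-40.2, 2.7, 0], [-40.2, 2.7, 0], [-40.2, 2.7, 0], [-40.2, 2.7, 0], [-40.2, 2.7, 0], [-40.2, 2.7, 0], [-40.2, 2.7, 0], [-40.2, 2.7, 0], [-40.2, 2.7, 0], [-40.2, 2.7, 0], [-40.2, 2.7, 0]], "delta_rot": [[0, 0, 0], [0, 0, 0], [0, 0, 0], [0, 0, 0], [0, 0, 0], [0, 0, 0], [0, 0, 0], [0, 0, 0], [0, 0, 0], [0, 0, 0], [0, 0, 0], [0, 0, 0]], "grip": [8.5, 8.5, 8.5, 8.5, 8.5, 8.5, 8.5, 8.5, 8.5, 8.5, 8.5, 8.5]}}

```text
time: 6.23
tcp_pos: [0.5237, -0.2972, 0.2344]
eef_rot: [-0.002, 0.694, 0.72, -0.0]
ft_force: [0.4, 0.6, -0.5]
finger_gap: 0.0849
grip_force: 0.0
```

Run:
```python
from h import *
s=arm.state(); print(s["tcp_pos"],s["eef_rot"],s["ft_force"])
p=eyes.capture("wrist"); save(p,"w2.png"); np.savez("w2.npz",**p)
P,u,v=pts(p); print("cam",-p["R"].T@p["t"])
print("base",rect(P,.044,.056,(.485,-.11),.075)); print("stand",rect(P,.058,.069,(.525,-.295),.06))
for lo,hi in((.075,.095),(.095,.115),(.122,.135)): print("pin",rect(P,lo,hi,(.525,-.295),.025))
```

```text
[ 0.52365921 -0.29717535  0.23441621] [-2.18410781e-03  6.94440009e-01  7.19547291e-01 -3.86349080e-06] [ 0.38374672  0.60062225 -0.49700704]
cam [ 0.5217123  -0.22375638  0.35129407]
base (1486, array([ 496.8, -161.3]), array([50.6, 21.5]), 3.0, array([ 491.1, -157.5,   49. ]))
stand (4947, array([ 525.4, -296.1]), array([56.2, 56.6]), 31.8, array([ 524.7, -290.3,   63.9]))
pin (167, array([ 524.9, -291. ]), array([15.7,  6.6]), 4.5, array([ 525.3, -289.2,   85.3]))
pin (217, array([ 525. , -291.2]), array([16. ,  7.1]), 3.1, array([ 524.6, -289.2,  106.3]))
pin (613, array([ 525.4, -295.6]), array([14.9, 15.4]), 3.0, array([ 525.2, -294.9,  127.6]))
```

View pics/w2.png

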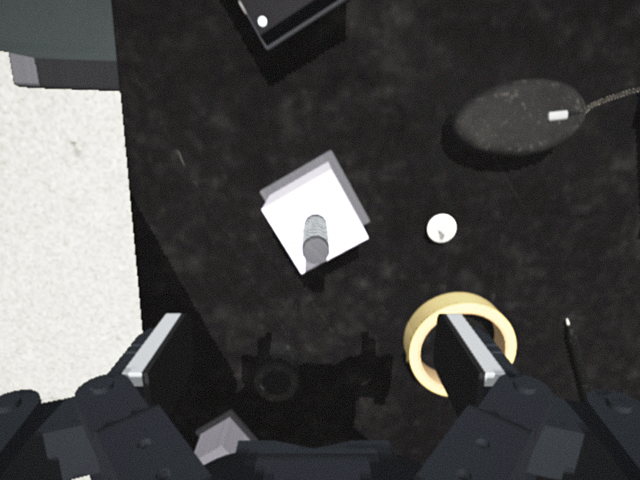

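>>> {"api": "move_arm", "payload": {"offset": [[0.1, 0.15, 4], [0.1, 0.15, 8], [0.1, 0.15, 11], [0.1, 0.15, 12.9], [0.1, 0.15, 12.9], [0.1, 0.15, 12.9]], "delta_rot": [[0, 0, 0], [0, 0, 0], [0, 0, 0], [0, 0, 0], [0, 0, 0], [0, 0, 0]], "grip": [8.5, 8.5, 8.5, 8.5, 8.5, 8.5]}}

```text
time: 6.78
tcp_pos: [0.5254, -0.2926, 0.1067]
eef_rot: [-0.002, 0.693, 0.721, -0.0]
ft_force: [0.1, 0.2, 0.5]
finger_gap: 0.0846
grip_force: 0.0
```

>>> {"api": "move_arm", "payload": {"offset": [[0, 0, 0], [0, 0, 0], [0, 0, 0], [0, 0, 0], [0, 0, 0], [0, 0, 0], [0, 0, 0], [0, 0, 0], [0, 0, 0], [0, 0, 0], [0, 0, 0], [0, 0, 0]], "delta_rot": [[0, 0, 0], [0, 0, 0], [0, 0, 0], [0, 0, 0], [0, 0, 0], [0, 0, 0], [0, 0, 0], [0, 0, 0], [0, 0, 0], [0, 0, 0], [0, 0, 0], [0, 0, 0]], "grip": [1.0, 1.0, 1.0, 1.0, 1.0, 1.0, 1.0, 1.0, 1.0, 1.0, 1.0, 1.0], "grip_force": 60}}

```text
time: 7.78
tcp_pos: [0.5263, -0.2953, 0.1087]
eef_rot: [0.0, 0.693, 0.721, -0.0]
ft_force: [-1.8, 2.0, 6.1]
finger_gap: 0.0143
grip_force: 58.3
```

>>> {"api": "move_arm", "payload": {"offset": [[0, 0, -1], [0, 0, -2], [0, 0, -3], [0, 0, -4], [0, 0, -5], [0, 0, -6], [0, 0, -7], [0, 0, -8], [0, 0, -9], [0, 0, -9], [0, 0, -9]], "delta_rot": [[0, 0, 0], [0, 0, 0], [0, 0, 0], [0, 0, 0], [0, 0, 0], [0, 0, 0], [0, 0, 0], [0, 0, 0], [0, 0, 0], [0, 0, 0], [0, 0, 0]], "grip": [1.0, 1.0, 1.0, 1.0, 1.0, 1.0, 1.0, 1.0, 1.0, 1.0, 1.0]}}

```text
time: 8.7
tcp_pos: [0.5266, -0.2953, 0.1988]
eef_rot: [0.001, 0.693, 0.721, 0.0]
ft_force: [0.4, -0.1, -0.9]
finger_gap: 0.0146
grip_force: 58.4
```

```bash
cat > pin.py <<'E'
from h import *
def pinfit(n,name=None):
    s=arm.state(); g=s["tcp_pos"]; p=eyes.capture(n); P,u,v=pts(p)
    if name: a=proj(p,g-[0,0,.06]); x,y=int(a[0]),int(a[1]); x=np.clip(x,50,590); y=np.clip(y,40,440); save(p,name,(x-50,y-40,x+50,y+40),7)
    d=np.hypot(P[:,0]-g[0],P[:,1]-g[1])
    out=[]
    for dz in np.arange(-.115,-.02,.005):
        m=(d<.016)&(abs(P[:,2]-g[2]-dz)<.0025)
        if m.sum()>2: out.append((round(dz*1000),m.sum(),*np.round((P[m,:2].mean(0)-g[:2])*1000,1)))
    return out
if __name__=="__main__":
    import sys
    s=arm.state(); print(s["tcp_pos"],s["eef_rot"],s["finger_gap"],s["ft_force"])
    for n in("side","wrist","top"): print(n,*pinfit(n,sys.argv[1] if n=="side" and len(sys.argv)>1 else None),sep="\n ")
E
python3 pin.py lift.png
```

```text
[ 0.52662656 -0.29534909  0.19882674] [8.63010288e-04 6.93274101e-01 7.20673484e-01 7.29193145e-05] 0.01463275880918463 [ 0.37622703 -0.13997831 -0.92577285]
side
 (-100, np.int64(4), np.float64(-0.6), np.float64(-4.1))
 (-95, np.int64(3), np.float64(-0.7), np.float64(-5.8))
 (-90, np.int64(5), np.float64(-0.7), np.float64(-1.5))
 (-85, np.int64(3), np.float64(-0.4), np.float64(-4.1))
 (-80, np.int64(4), np.float64(-0.4), np.float64(-2.6))
 (-75, np.int64(4), np.float64(-0.3), np.float64(-1.6))
 (-70, np.int64(3), np.float64(-0.1), np.float64(-2.3))
 (-65, np.int64(5), np.float64(-0.8), np.float64(-2.5))
 (-60, np.int64(4), np.float64(-0.7), np.float64(-2.7))
 (-55, np.int64(4), np.float64(-0.8), np.float64(-2.8))
 (-50, np.int64(4), np.float64(-0.7), np.float64(-2.0))
 (-45, np.int64(3), np.float64(0.8), np.float64(-3.8))
 (-40, np.int64(14), np.float64(-1.3), np.float64(-5.4))
 (-35, np.int64(13), np.float64(0.3), np.float64(-6.6))
 (-30, np.int64(13), np.float64(-2.2), np.float64(-7.6))
 (-25, np.int64(17), np.float64(-1.4), np.float64(-6.3))
wrist
 (-105, np.int64(10), np.float64
[... 157 characters left out ...]
p.float64(0.3), np.float64(1.6))
 (-85, np.int64(34), np.float64(0.3), np.float64(1.6))
 (-80, np.int64(36), np.float64(0.5), np.float64(1.6))
 (-75, np.int64(41), np.float64(0.4), np.float64(1.7))
 (-70, np.int64(50), np.float64(0.4), np.float64(1.6))
 (-65, np.int64(45), np.float64(0.6), np.float64(1.5))
 (-60, np.int64(55), np.float64(0.4), np.float64(1.6))
 (-55, np.int64(13), np.float64(0.2), np.float64(1.9))
 (-45, np.int64(31), np.float64(1.0), np.float64(5.3))
 (-40, np.int64(176), np.float64(0.2), np.float64(5.5))
 (-35, np.int64(152), np.float64(0.4), np.float64(5.7))
 (-30, np.int64(236), np.float64(0.1), np.float64(5.6))
 (-25, np.int64(251), np.float64(0.3), np.float64(5.7))
top
```

View pics/lift.png

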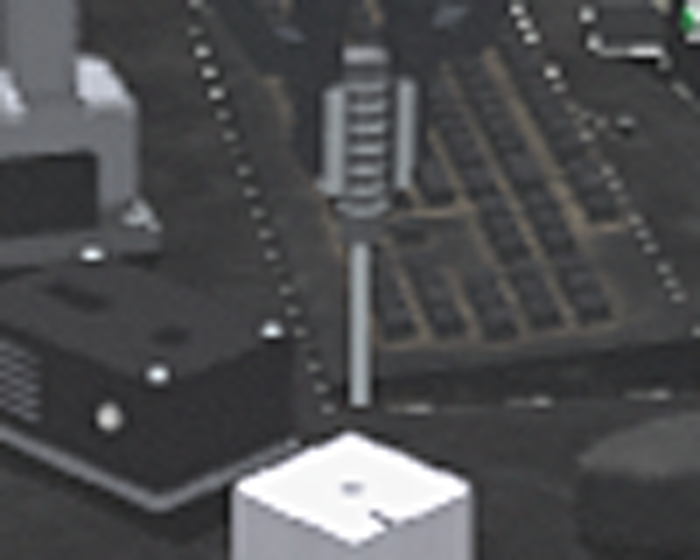

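>>> {"api": "move_arm", "payload": {"offset": [[2, -0.3, 0], [5, -0.7, 0], [8, -1.1, 0], [11, -1.5, 0], [14, -1.9, 0], [16.7, -2.2, 0], [16.7, -2.2, 0], [16.7, -2.2, 0], [16.7, -2.2, 0]], "delta_rot": [[0, 0, 0], [0, 0, 0], [0, 0, 0], [0, 0, 0], [0, 0, 0], [0, 0, 0], [0, 0, 0], [0, 0, 0], [0, 0, 0]], "grip": [1.0, 1.0, 1.0, 1.0, 1.0, 1.0, 1.0, 1.0, 1.0]}}

```text
time: 9.6
tcp_pos: [0.4983, -0.1295, 0.1978]
eef_rot: [0.0, 0.693, 0.721, -0.0]
ft_force: [-0.2, -0.2, -0.3]
finger_gap: 0.0147
grip_force: 58.4
```

Run:
```python
from h import *
s=arm.state(); g=s["tcp_pos"]; print(g,s["eef_rot"],s["finger_gap"])
p=eyes.capture("wrist"); P,u,v=pts(p)
print("base",rect(P,.044,.056,(.485,-.11),.075))
# inside-hole points
m=(P[:,2]<.044)&(P[:,2]>.012)&(np.hypot(P[:,0]-.4975,P[:,1]+.1295)<.012); Q=P[m]; print("hole pts",len(Q),Q.mean(0) if len(Q) else "",Q.min(0),Q.max(0))
for z in(-.1,-.08,-.06):
    m=(np.hypot(P[:,0]-g[0],P[:,1]-g[1])<.016)&(abs(P[:,2]-g[2]-z)<.004); print("pin",z,m.sum(),P[m].mean(0)-g)
a=proj(p,(g[0],g[1],.06)); x,y=map(int,a); x=np.clip(x,80,560);y=np.clip(y,60,420); print(proj(p,(.4975,-.1295,.05)),x,y)
save(p,"w3.png",(x-80,y-60,x+80,y+60),5)
```

```text
[ 0.49829354 -0.1294851   0.19778948] [ 3.52015638e-04  6.93102028e-01  7.20839406e-01 -7.86868620e-05] 0.014715878967217206
base (16705, array([ 484.3, -107.9]), array([ 70.3, 110.6]), 32.2, array([ 483.7, -104.5,   48.9]))
hole pts 294 [ 0.49829388 -0.13341832  0.03132754] [ 0.49126528 -0.13695521  0.01479984] [ 0.50502224 -0.12756747  0.04399881]
pin -0.1 50 [ 0.00039565  0.0015399  -0.09986441]
pin -0.08 62 [ 0.00042513  0.00157295 -0.07983013]
pin -0.06 81 [ 0.00028179  0.0015894  -0.06010108]
(np.float64(311.12399176836595), np.float64(233.32586149252157)) 312 237
```

View pics/w3.png

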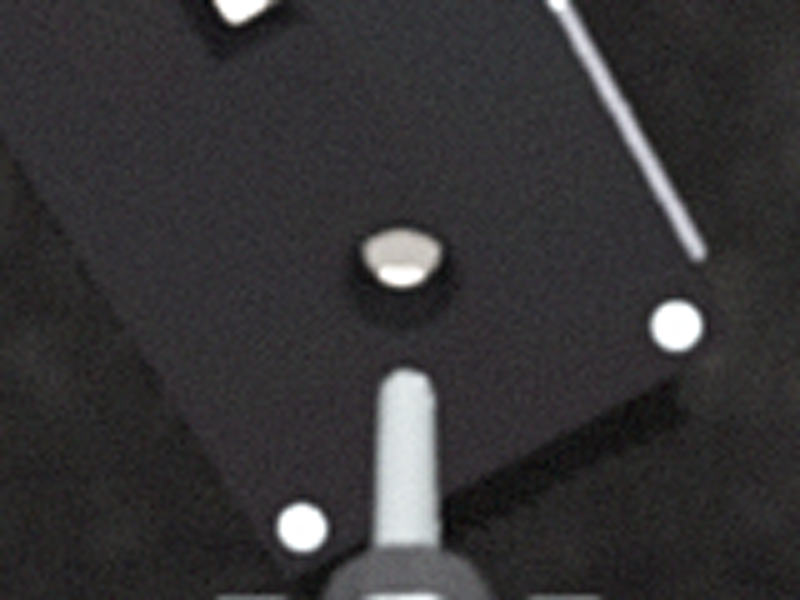

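>>> {"api": "move_arm", "payload": {"offset": [[0.05, 0, 1.5], [0.05, 0, 3], [0.05, 0, 4], [0.05, 0, 5], [0.05, 0, 6], [0.05, 0, 6], [0.05, 0, 6]], "delta_rot": [[0, 0, 0], [0, 0, 0], [0, 0, 0], [0, 0, 0], [0, 0, 0], [0, 0, 0], [0, 0, 0]], "grip": [1.0, 1.0, 1.0, 1.0, 1.0, 1.0, 1.0], "grip_force": 80}}

```text
time: 10.23
tcp_pos: [0.4976, -0.1288, 0.1373]
eef_rot: [-0.001, 0.693, 0.721, -0.0]
ft_force: [-0.4, 0.1, -0.7]
finger_gap: 0.0142
grip_force: 77.9
```

>>> {"api": "move_arm", "payload": {"offset": [[0, 0, 0.2], [0, 0, 0.4], [0, 0, 0.6], [0, 0, 0.8], [0, 0, 0.8]], "delta_rot": [[0, 0, 0], [0, 0, 0], [0, 0, 0], [0, 0, 0], [0, 0, 0]], "grip": [1.0, 1.0, 1.0, 1.0, 1.0]}}

```text
time: 10.65
tcp_pos: [0.4983, -0.1288, 0.1303]
eef_rot: [0.001, 0.693, 0.721, 0.0]
ft_force: [-0.2, -0.2, 2.8]
finger_gap: 0.0142
grip_force: 78.0
```

>>> {"api": "move_arm", "payload": {"offset": [[0, 0, 0.2], [0, 0, 0.4], [0, 0, 0.6], [0, 0, 0.6], [0, 0, 0.6], [0, 0, 0.6]], "delta_rot": [[0, 0, 0], [0, 0, 0], [0, 0, 0], [0, 0, 0], [0, 0, 0], [0, 0, 0]], "grip": [1.0, 1.0, 1.0, 1.0, 1.0, 1.0]}}

```text
time: 11.15
tcp_pos: [0.4987, -0.129, 0.1268]
eef_rot: [0.002, 0.693, 0.721, 0.0]
ft_force: [-3.0, 0.9, 21.7]
finger_gap: 0.0141
grip_force: 81.1
```

>>> {"api": "move_arm", "payload": {"offset": [[0, 0, -0.1], [0, 0, -0.1], [0, 0, -0.1], [0, 0, -0.1], [0, 0, -0.1], [0, 0, -0.1]], "delta_rot": [[0, 0, 0], [0, 0, 0], [0, 0, 0], [0, 0, 0], [0, 0, 0], [0, 0, 0]], "grip": [1.0, 1.0, 1.0, 1.0, 1.0, 1.0]}}

```text
time: 11.65
tcp_pos: [0.4986, -0.129, 0.1271]
eef_rot: [0.001, 0.693, 0.721, 0.0]
ft_force: [-2.7, 1.5, 16.8]
finger_gap: 0.0139
grip_force: 79.5
```

Run:
```python
from h import *
p=eyes.capture("side"); s=arm.state(); print(s["tcp_pos"],s["ft_force"])
a=proj(p,(.4985,-.129,.09)); x,y=map(int,a); save(p,"end.png",(x-50,y-40,x+50,y+40),7)
```

```text
[ 0.49862641 -0.12897007  0.12708801] [-1.93633367  1.10810717 16.68589847]
```

View pics/end.png

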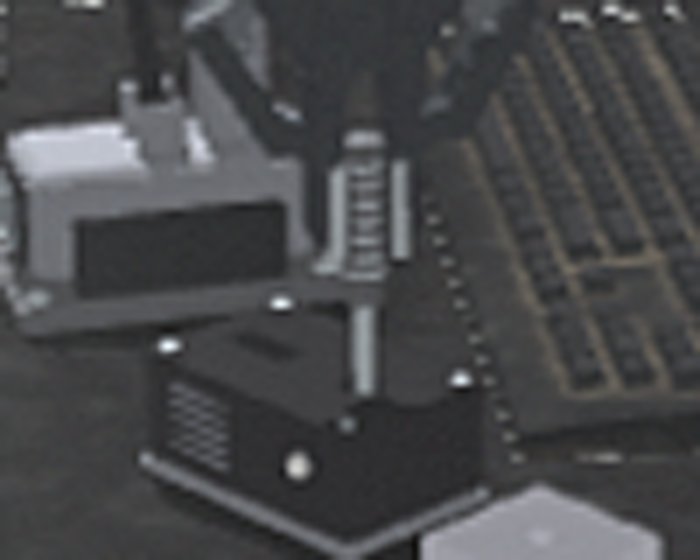

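The pin is in the round hole (shank entering the top at about (365, 390)). It is still gripped and pressing on the stop with about 17 N.

```bash
python3 -c "
from workcell import arm; print(arm.sign_off())"
```

```text
the job is handed in; nothing more can be done
None
```

I squeezed the scanner's trigger to its stop and it sprang back; the reset pin is now in the base station's round hole, still gripped, pressing the button against its stop with about 17 N, and the job is handed in (about 12 s used).

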